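Roll the pin to the line on the slab board

TASK

Clear the working end of the slab board: with your fingertips on top of the wooden rolling pin's barrel, roll the pin along the two guide strips until it lies still, straight along the blue line and centred over it. Roll it from its top only: do not grip it, lift it, slide it along unturned or shove it from low on its side. Leave everything else where it is, and let go of the pin at the end.

Things in the scene. Friction and masses are not known exactly. Their poses are not given: they have to be found in the camera images.
- pin: wooden rolling pin, 0.3-0.65 kg, across the strips: barrel 60 mm thick, 200 mm long, a 58 mm handle at each end, red stripe on top at the start. Origin mid-barrel on its axis, 56 mm above the table (top 86 mm); x along the pin, z towards the stripe, turning with it. Rolling, it moves half as far as its top; slight rolling resistance: from 0.1 m/s it stops in about 10 mm. Friction about 0.6.
- line: 12 mm wide blue line painted straight across the board and over both strips, 340 mm long; the pin rolls over it freely. Origin at its middle on the board's surface (18 mm above the table); x along the line (parallel to the pin at the start), y along the guide strips. The pin starts 100 to 170 mm from it, on its +y or its -y side.
- board: fixed grey slab board, 340 mm across (x), 460 mm along (y), 18 mm thick, with two dark wooden guide strips parallel to y, each 30 mm wide, 300 mm long, tops 26 mm above the table, 70 mm either side of the middle. Origin at the centre of its underside, on the table. The pin and the line lie across its middle, both within 85 mm of its centre.
- cup: small terracotta cup, 60 mm across, 65 mm high, upright on one end of the board; origin at the centre of its underside; to be left alone
- knife: wooden-handled modelling spatula, 150 mm long, lying at the other end of the board; origin under its middle; to be left alone
- jar_blue: blue glaze jar with a white cap, 60 mm across, 85 mm high; origin at the centre of its underside; to be left alone
- jar_green: green glaze jar with a white cap, 60 mm across, 85 mm high; origin at the centre of its underside; to be left alone
- bowl: small white bowl, 100 mm across, 50 mm high; origin at the centre of its underside; to be left alone
- brush: glaze brush, 180 mm long, lying on the table; origin under its middle; to be left alone
- rib: flat orange throwing rib, 60 x 100 x 8 mm, lying on the table; origin at the centre of its underside; to be left alone

How it is judged:
On the way:
1. the pin has rolled half over, so that its red stripe has passed underneath (angle between pin's own z axis and vertical above 2.4 rad and distance of pin from where it was at the start of the episode above 0.06 m), for 0.04 s.
At the end, for the whole second after the job is handed in: The pin lies still on both guide strips, its axis within 12 mm of the middle of the blue line and within 0.12 rad (7 degrees) of its direction, within 25 mm of centre endways, let go (y of pin in the frame of line between -0.012 and 0.012 m and x of pin in the frame of line between -0.025 and 0.025 m and angle between the x axis of pin and the x axis of line, either way round below 0.12 rad and height (world z) of pin between 0.052 and 0.06 m and linear speed of pin below 0.01 m/s and contact force between the fingers and pin below 0.1 N); the robot touches nothing.
It fails at once if the pin is lifted off the guide strips (more than 8 mm) (height (world z) of pin above 0.064 m).
It fails at once if the pin is pushed or gripped low on its side: the fingers touch it with the grasp point less than 85 mm above the table (fingertips on its top put it at about 105 mm) (contact force between the fingers and pin above 0.5 N and height (world z) of the grasp point below 0.085 m).
It fails at once if another thing is moved by more than 20 mm (distance of any of cup, knife, jar_blue, jar_green, bowl, brush, rib from where it was at the start of the episode above 0.02 m).
It also fails if it takes over 50 s, if anything falls off the work surface, if the arm or the gripper's body presses on something with over 40 N, if the wrist force passes 120 N, or if a joint passes its speed limit or range.

ROBOT

A 6-joint arm with a two-finger parallel gripper is mounted at the origin on the work surface. World frame = base frame: x ahead of the robot, y to its left, z up, the work surface at z = 0. Lengths are in m, angles in rad, forces in N, time in s.
With the tool pointing down it reaches from about 0.3 to 0.85 m from the base axis. Payload 5.4 kg.
Tool frame: the origin (TCP) lies midway between the tips of the shut fingers; the grasp point (between the pads) lies 19 mm behind it; z points along the fingers, y is the line along which they close (so a half turn about z gives the same grasp; the last joint's range is limited). The gripper opens to 85 mm and grips with 20 to 120 N. Pads are 22 mm wide; open, the fingers measure 114 mm over their backs; the gripper's body (76 mm by 85 mm) begins 54 mm behind the grasp point. The pads swing forward as they close: fully open they stand 13 mm farther back than shut.
Start: joints at [-1.433, 0.158, 1.597, -0, 1.386, -0.21], TCP at [0.196, -0.541, 0.231] pointing down, gripper open.
Joint ranges: [-2.91, 2.91], [-0.94, 2.29], [0.18, 2.7], [-1.29, 4.43], [0.17, 2.64], [-3, 3]. Speed limits (rad/s): [2.57, 2.57, 3.14, 3.14, 3.14, 3.14].

INTERFACE

Orientations are given as a unit quaternion [w, x, y, z].
In Python, from cell import manip gives the robot as it stands.
- The arm moves only by the tool carry_out, never from a script. Its argument "commands" is a list of rows, each a list of 7 numbers: the turn, a rotation vector about the world's x, y, z normalised to -1 to 1, where 1 is 5 degrees, then the shift along the world's x, y, z normalised to -1 to 1, where 1 is 0.02 m, then the opening, from 0 (shut) to 1 (fully open). In form: [[wx, wy, wz, x, y, z, jaw], ...]. A call has 1 to 20 rows; each row shifts and turns the commanded pose from where the row before left it; what a row does not reach is not made up. A row lasts 1/10 s, in which the tool goes at most 50 mm and 8.59 degrees, less where a joint would pass 70% of its speed; a pose out of reach is approached as far as the arm can. A call with a number of a shift or a turn outside -1 to 1 is refused whole. A call with a gripper value outside its range is refused whole. The fingers move at their own pace and stop on an object; "grip_force" is the grip in N (left out, the last holds). Time passes only in rows, so rows that do not move let the fingers close. It gives the time, the measured TCP pose, the force, the opening and the grip force at its end, in the units of the state.
- manip.get_obs(): the state, without advancing time (a new reading comes with each control period).
- manip.snapshot(name): name is "scene" or "top" or "wrist"; returns the picture (400x640x3 uint8, red, green, blue); there is no depth.
- manip.camera_model(name): a dict with "mtx" (3x3 intrinsics, pixels), "eye" and "rotation" of the camera in the world. Camera axes: x right, y down, z forward; pixel columns grow to the right and rows downward; lengths in m; the calibration is good to about 2 mm. A picture is of the moment at which its call begins: read the wrist's pose just before it. camera_model takes no time and is no camera call; for the wrist camera it gives the pose at the moment of the call.
- manip.finish_job(): hands the job in; it is judged then, once.
Trained networks look in the newest picture that a camera, given by its name, has taken for a name from the list of things; names that differ only in an ending like _2 or _b are one class to them, and where a whole thing is asked for, a point or a joint stands for the part that bears it (a point fixed in the world has none). Each returns a list of dicts, best first, with "p" (0 to 1); they miss things now and then, are a little off and sometimes report something else, mostly with a low value. They report only what shows in the picture. A call takes as long as a camera call.
- manip.search_frame(camera, label): "xy" ([column, row] as shares, 0 to 1, of the picture: columns of its width, rows of its height, amid what is visible of it).
- manip.masks_of(camera, label): "region" (400x640 bool, what is visible of it) and "xy" ([column, row] as shares, 0 to 1, of the picture: columns of its width, rows of its height, amid what is visible of it).
- manip.pinpoint(camera, label): "xy" ([column, row] as shares, 0 to 1, of the picture: columns of its width, rows of its height: a listed point, or the origin of a listed thing).
The state is a dict: "t": time; "q": joint angles; "joint_velocities": joint speeds; "joint_torque": joint torques, N m; "tcp_pos": TCP position; "tool_rot": TCP orientation; "contact_force": force on the tool from outside, world axes, zero at the start; "torque": the same for the moment, N m; "width": finger opening in m; "finger_force": force on a finger pad.
Only numpy, scipy, OpenCV 4.12 (cv2) and the standard library are available. Lean on these libraries where they do the work, as an engineer would, in place of code of your own. Each camera call takes 0.05 s, during which the arm holds its last target. There are 200 camera calls.

## Working session

There is one attempt and no reset: what is moved stays moved. The work goes in short steps, Python scripts to look and compute and a tool call to move; the robot and the scene stay as the last step left them, time stands still between calls to the robot, and variables do not carry over. Pictures are saved under pics/ and viewed, at most 10 in all, crops included, and the job is handed in when it is done.

Besides the shell and the picture viewer there is one more tool, called by a JSON object that holds its "api" and its "payload". carry_out: Moves the arm, as the interface text tells. Its arguments: {"type":"object","properties":{"commands":{"type":"array","items":{"type":"array","items":{"type":"number"}}},"grip_force":{"type":"number"}},"required":["commands"]}

```bash
mkdir -p pics; cat > h.py <<'E'
import numpy as np, cv2
from cell import manip
def ray(cam,uv,z):
    m=manip.camera_model(cam);K=np.array(m["mtx"]);R=np.array(m["rotation"]);e=np.array(m["eye"])
    if R.shape!=(3,3): print("rot",R)
    d=R@np.linalg.inv(K)@np.array([uv[0],uv[1],1.]); return e+d*(z-e[2])/d[2]
def save(cam,n):
    im=manip.snapshot(cam); cv2.imwrite(f"pics/{n}.png",im[:,:,::-1]); return im
E
python3 - <<'E'
from h import *
o=manip.get_obs();print(o["t"],o["tcp_pos"],o["tool_rot"],o["width"])
for c in("top","scene"):
    save(c,c+"0")
    for l,z in(("pin",.056),("line",.018),("board",0)):
        r=manip.pinpoint(c,l)
        for d in r[:2]:
            uv=np.array(d["xy"])*[640,400];print(c,l,d["p"],uv.round(1),ray(c,uv,z).round(4))
m=manip.camera_model("top");print(m)
E
```

```text
0.0 [ 0.19586853 -0.53995339  0.2302878 ] [-9.71133249e-04  9.84919835e-01  1.73008595e-01  3.76238997e-05] 0.08513650406155693
rot [ 0.0445593  -0.69856378  0.71332058 -0.03459576]Traceback (most recent call last):
  File "<stdin>", line 8, in <module>
  File "h.py", line 6, in ray
    d=R@np.linalg.inv(K)@np.array([uv[0],uv[1],1.]); return e+d*(z-e[2])/d[2]
      ~^~~~~~~~~~~~~~~~~
ValueError: matmul: Input operand 1 has a mismatch in its core dimension 0, with gufunc signature (n?,k),(k,m?)->(n?,m?) (size 3 is different from 4)
```

View pics/top0.png

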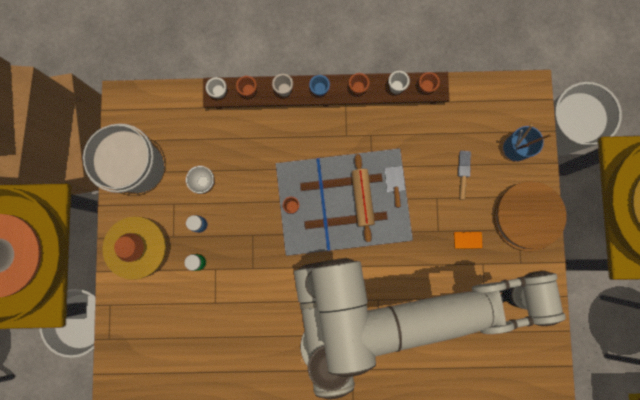

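The top view shows the pin at about (363,197) with its red stripe up. The blue line runs from (319,160) to (327,250), the cup is at (291,206) and the spatula at (394,185).

```bash
sed -i 's/    if R.shape.*/    from scipy.spatial.transform import Rotation as Q; R=Q.from_quat(R,scalar_first=True).as_matrix()/' h.py
cat >> h.py <<'E'
def blue(cam,im,box):
    u0,v0,u1,v1=box; s=im[v0:v1,u0:u1].astype(int)
    return np.argwhere((s[...,2]-s[...,0]>40)&(s[...,2]-s[...,1]>25))[:,::-1]+[u0,v0]
def red(im,box):
    u0,v0,u1,v1=box; s=im[v0:v1,u0:u1].astype(int)
    return np.argwhere((s[...,0]-s[...,1]>90)&(s[...,1]<90))[:,::-1]+[u0,v0]
def fit(P):
    P=np.array(P)[:,:2]; c=P.mean(0); d=np.linalg.svd(P-c)[2][0]; t=(P-c)@d
    if d[0]<0:d=-d
    t=(P-c)@d
    return c+d*(t.max()+t.min())/2, np.arctan2(d[1],d[0]), t.max()-t.min()
E
python3 - <<'E'
from h import *
for c in("top","scene"):
    im=save(c,c+"1")
    for l,z in(("pin",.056),("line",.018),("board",0),("cup",0),("knife",.018)):
        for d in manip.pinpoint(c,l)[:1]:
            uv=np.array(d["xy"])*[640,400];print(c,l,round(d["p"],2),uv.round(1),ray(c,uv,z).round(4))
    if c=="top":
        b=blue(c,im,(305,150,340,260));print("line",len(b),fit([ray(c,p+.0,.019) for p in b]))
        r=red(im,(345,150,380,245));print("stripe",len(r),fit([ray(c,p,.086) for p in r]))
    for d in manip.masks_of(c,"pin")[:1]:
        R=np.argwhere(d["region"])[:,::-1];print("pinmask",len(R),fit([ray(c,p,.06) for p in R]))
E
```

```text
top pin 0.98 [366.9 199.1] [ 0.5139 -0.1416  0.056 ]
top line 0.89 [322.6 203.5] [0.5059 0.0168 0.018 ]
top board 0.77 [343.5 205.3] [ 0.4998 -0.0592  0.    ]
top cup 0.49 [290.7 204.8] [0.5058 0.1344 0.    ]
top knife 0.93 [389.7 189.4] [ 0.5522 -0.228   0.018 ]
line 261 (array([0.50560939, 0.01604522]), np.float64(0.09776965424106117), np.float64(0.3316344860771605))
stripe 62 (array([ 0.52003932, -0.12672459]), np.float64(0.09959396733091132), np.float64(0.18122739836677618))
pinmask 1093 (array([ 0.52096871, -0.12630122]), np.float64(0.0969957571690598), np.float64(0.30616509652491436))
scene pin 0.77 [285.5 214.6] [ 0.5369 -0.1248  0.056 ]
scene line 0.72 [331.7 216.6] [0.5177 0.0183 0.018 ]
scene board 0.57 [304.3 221.5] [ 0.5215 -0.0685  0.    ]
scene cup 0.91 [364.1 211.7] [0.4855 0.1246 0.    ]
scene knife 0.78 [246.8 229.4] [ 0.5626 -0.2455  0.018 ]
pinmask 1321 (array([ 0.52220424, -0.12743321]), np.float64(0.09940970830941984), np.float64(0.3251955349288753))
```

```bash
ls pics
```

```text
scene1.png
top0.png
top1.png
```

{"api": "carry_out", "payload": {"commands": [[0,0,0.72,0.78,0.97,0,0.5],[0,0,0.72,0.78,0.97,0,0.5],[0,0,0.72,0.78,0.97,0,0.5],[0,0,0.72,0.78,0.97,0,0.5],[0,0,0.72,0.78,0.97,0,0.5],[0,0,0.72,0.78,0.97,0,0.5],[0,0,0.72,0.78,0.97,0,0.5],[0,0,0.72,0.78,0.97,0,0.5],[0,0,0.72,0.78,0.97,0,0.5],[0,0,0.72,0.78,0.97,0,0.5],[0,0,0.72,0.78,0.97,0,0.5],[0,0,0.72,0.78,0.97,0,0.5],[0,0,0.72,0.78,0.97,0,0.5],[0,0,0.72,0.78,0.97,0,0.5],[0,0,0.72,0.78,0.97,-0.5,0.5],[0,0,0.72,0.78,0.97,-0.5,0.5],[0,0,0.72,0.78,0.97,-0.5,0.5],[0,0,0.72,0.78,0.97,-0.5,0.5],[0,0,0.72,0.78,0.97,-0.5,0.5],[0,0,0.72,0.78,0.97,-0.5,0.5]], "grip_force": 20}}

```text
t: 2.8
tcp_pos: [0.5086, -0.1517, 0.171]
tool_rot: [0.0, 0.694, 0.72, 0.0]
contact_force: [-0.7, -0.5, -0.2]
width: 0.0426
finger_force: 0.0
```

{"api": "carry_out", "payload": {"commands": [[0,0,0.74,0.6,0.8,-0.5,0.5],[0,0,0,0,0,-0.5,0.5],[0,0,0,0,0,-0.5,0.5],[0,0,0,0,0,0,0.5],[0,0,0,0,0,0,0.5],[0,0,0,0,0,0,0.5]]}}

```text
t: 3.4
tcp_pos: [0.52, -0.1374, 0.1419]
tool_rot: [0.001, 0.672, 0.741, 0.0]
contact_force: [-0.6, -1.0, 0.1]
width: 0.0421
finger_force: 0.0
```

```bash
cat >> h.py <<'E'
def st():
    from scipy.spatial.transform import Rotation as Q
    o=manip.get_obs(); R=Q.from_quat(o["tool_rot"],scalar_first=True).as_matrix()
    print("t",round(o["t"],2),"tcp",np.round(o["tcp_pos"],4),"tooly",R[:,1].round(4),"toolz",R[:,2].round(4),"F",np.round(o["contact_force"],2),"w",round(o["width"],4))
    return np.array(o["tcp_pos"]),R
E
python3 - <<'E'
from h import *
st(); save("wrist","w1"); save("scene","s2")
E
```

```text
t 3.4 tcp [ 0.52   -0.1374  0.1419] tooly [9.953e-01 9.670e-02 9.000e-04] toolz [ 9.e-04 -6.e-04 -1.e+00] F [-0.58 -0.98  0.12] w 0.0421
```

View pics/w1.png

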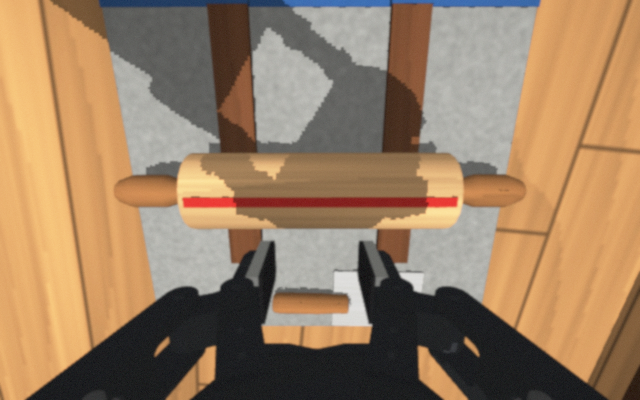

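View pics/s2.png

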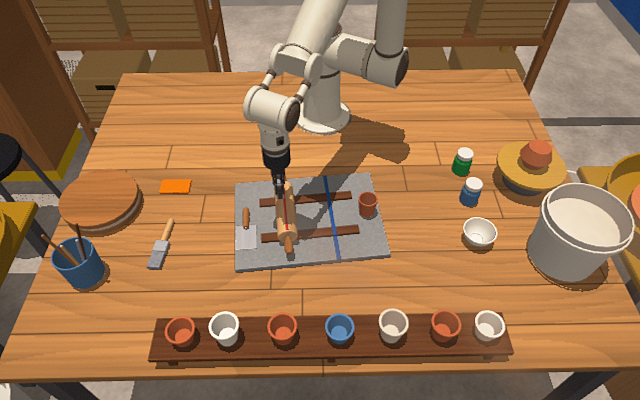

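The wrist view shows the stripe along row 202 (columns 182 to 458), square to the fingers. The line edge is at the top, around row 5. Next I'll get a finer measurement from this view.

```bash
cat >> h.py <<'E'
def wpin(n,z=.056):
    """pin axis from wrist silhouette of mask: uses mask edges of barrel, intersected at tangent"""
    tc,R=st(); im=save("wrist",n)
    for d in manip.masks_of("wrist","pin")[:1]:
        m=d["region"]; P=np.argwhere(m)[:,::-1]
        return im,m,P
def pinline(m):
    """pin axis (centre xy, angle) from the two long barrel outlines, by tangent planes"""
    M=manip.camera_model("wrist");e=np.array(M["eye"])
    from scipy.optimize import least_squares
    cols=np.where(m.sum(0)>.8*np.percentile(m.sum(0),90))[0]; a,b=cols.min(),cols.max(); cs=range(a+10,b-10,6)
    rays=[]
    for c in cs:
        r=np.where(m[:,c])[0]
        for v in (r.min()-.5,r.max()+.5):
            w=ray("wrist",(c,v),.0)-e; rays.append(w/np.linalg.norm(w))
    rays=np.array(rays)
    def f(p):
        d=np.array([np.cos(p[1]),np.sin(p[1]),0]); n=np.array([-d[1],d[0],0]); A=n*p[0]+[0,0,.056]
        k=np.cross(rays,d); k/=np.linalg.norm(k,axis=1)[:,None]
        return abs(k@(A-e))-.030
    s=least_squares(f,[-.1,.1],loss="soft_l1",f_scale=.001)
    d=np.array([np.cos(s.x[1]),np.sin(s.x[1])]);n=np.array([-d[1],d[0]])
    vm=np.where(m[:,(a+b)//2])[0].mean(); E=[ray("wrist",(c,vm),.056)[:2]@d for c in(a,b)]
    return n*s.x[0]+d*np.mean(E), s.x[1], np.abs(s.fun).mean(), E[1]-E[0]
LC=np.array([.5056,.0160]);LA=.0978
def rel(xy):
    d=np.array([np.cos(LA),np.sin(LA)]);n=np.array([-d[1],d[0]]); return (np.array(xy)[:2]-LC)@d,(np.array(xy)[:2]-LC)@n
E
python3 - <<'E'
from h import *
im,m,P=wpin("w2")
r=red(im,(170,180,470,225));print(fit([ray("wrist",p,.086) for p in r]))
pl=pinline(m);print(pl,rel(pl[0]),"tcp",rel(manip.get_obs()["tcp_pos"]))
E
```

```text
t 3.5 tcp [ 0.5202 -0.1372  0.142 ] tooly [0.9953 0.0971 0.0011] toolz [ 1.1e-03 -6.0e-04 -1.0e+00] F [-0.42 -0.73 -0.35] w 0.0426
(array([ 0.52215786, -0.1256047 ]), np.float64(0.09885332279878577), np.float64(0.18973360741460504))
(array([ 0.51664405, -0.06796761]), np.float64(0.10072726673048743), np.float64(0.027985274028935362), np.float64(0.2161828726307375)) (np.float64(0.0027923322044414336), np.float64(-0.08464474466262115)) tcp (np.float64(-0.0004646793092486835), np.float64(-0.15362360430802272))
```

{"api": "carry_out", "payload": {"commands": [[0,0,0,-0.02,0.2,-0.6,0.5],[0,0,0,0,0,-0.6,0.5],[0,0,0,0,0,-0.6,0.5],[0,0,0,0,0,-0.5,0.5],[0,0,0,0,0,-0.2,0.5],[0,0,0,0,0,0,0.5],[0,0,0,0,0,0,0.5],[0,0,0,0,0,0,0.5]]}}

```text
t: 4.4
tcp_pos: [0.5201, -0.1328, 0.0919]
tool_rot: [0.001, 0.672, 0.741, 0.0]
contact_force: [-0.1, 0.9, 1.3]
width: 0.0427
finger_force: 0.0
```

{"api": "carry_out", "payload": {"commands": [[0,0,0,0,0,-0.1,0.5],[0,0,0,0,0,0,0.5],[0,0,0,0,0,0,0.5]]}}

```text
t: 4.7
tcp_pos: [0.5196, -0.1326, 0.0894]
tool_rot: [0.0, 0.672, 0.741, 0.0]
contact_force: [-0.5, -0.2, -0.0]
width: 0.0427
finger_force: 0.0
```

{"api": "carry_out", "payload": {"commands": [[0,0,0,0,0,-0.1,0.5],[0,0,0,0,0,0,0.5],[0,0,0,0,0,0,0.5]]}}

```text
t: 5.0
tcp_pos: [0.5195, -0.1325, 0.0872]
tool_rot: [-0.0, 0.672, 0.741, -0.0]
contact_force: [-0.4, -0.7, 0.6]
width: 0.0428
finger_force: 0.0
```

{"api": "carry_out", "payload": {"commands": [[0,0,0,0,0,-0.1,0.5],[0,0,0,0,0,0,0.5],[0,0,0,0,0,0,0.5]]}}

```text
t: 5.3
tcp_pos: [0.5195, -0.1325, 0.0852]
tool_rot: [-0.0, 0.672, 0.741, -0.0]
contact_force: [0.3, 0.5, 0.9]
width: 0.0428
finger_force: 0.0
```

{"api": "carry_out", "payload": {"commands": [[0,0,0,0,0,-0.07,0.5],[0,0,0,0,0,0,0.5],[0,0,0,0,0,0,0.5]]}}

```text
t: 5.6
tcp_pos: [0.5198, -0.1327, 0.0841]
tool_rot: [0.0, 0.672, 0.741, 0.0]
contact_force: [-0.2, 0.7, 2.2]
width: 0.0428
finger_force: 0.8
```

{"api": "carry_out", "payload": {"commands": [[0,0,0,0,0,-0.06,0.5],[0,0,0,0,0,0,0.5],[0,0,0,0,0,0,0.5]]}}

```text
t: 5.9
tcp_pos: [0.5199, -0.1332, 0.084]
tool_rot: [0.001, 0.671, 0.741, -0.0]
contact_force: [-2.7, -0.6, 9.3]
width: 0.0428
finger_force: 4.3
```

{"api": "carry_out", "payload": {"commands": [[0,0,0,-0.01,0.1,0,0.5],[0,0,0,-0.03,0.3,0,0.5],[0,0,0,-0.03,0.3,0,0.5],[0,0,0,-0.03,0.3,0,0.5],[0,0,0,-0.03,0.3,0,0.5],[0,0,0,-0.02,0.2,0,0.5],[0,0,0,-0.01,0.1,0,0.5],[0,0,0,0,0,0,0.5],[0,0,0,0,0,0,0.5],[0,0,0,0,0,0,0.5]]}}

```text
t: 6.9
tcp_pos: [0.5168, -0.1009, 0.0838]
tool_rot: [0.001, 0.671, 0.741, -0.0]
contact_force: [-2.3, -0.2, 7.4]
width: 0.0426
finger_force: 3.9
```

```bash
sed -i 's/least_squares(f,\[-.1,.1\]/least_squares(f,[g,.098]/; s/def pinline(m)/def pinline(m,g=-.176)/' h.py
python3 - <<'E'
from h import *
im,m,P=wpin("w3")
r=red(im,(170,180,470,300));print(len(r),fit([ray("wrist",p,.086) for p in r]))
best=min((pinline(m,g) for g in(-.18,-.16,-.14)),key=lambda p:p[2]);print(best,rel(best[0]),"tcp",rel(manip.get_obs()["tcp_pos"]))
im=save("top","t3")
for d in manip.masks_of("top","pin")[:1]:
        R=np.argwhere(d["region"])[:,::-1];f=fit([ray("top",p,.06) for p in R]);print("top",f,rel(f[0]))
E
```

```text
t 6.9 tcp [ 0.5168 -0.1009  0.0838] tooly [9.952e-01 9.830e-02 5.000e-04] toolz [ 6.e-04 -8.e-04 -1.e+00] F [-2.32 -0.17  7.42] w 0.0426Traceback (most recent call last):
  File "<stdin>", line 3, in <module>
  File "h.py", line 4, in ray
    m=manip.camera_model(cam);K=np.array(m["mtx"]);R=np.array(m["rotation"]);e=np.array(m["eye"])
ValueError: time passes only in moves, steps and waits
```

View pics/w3.png

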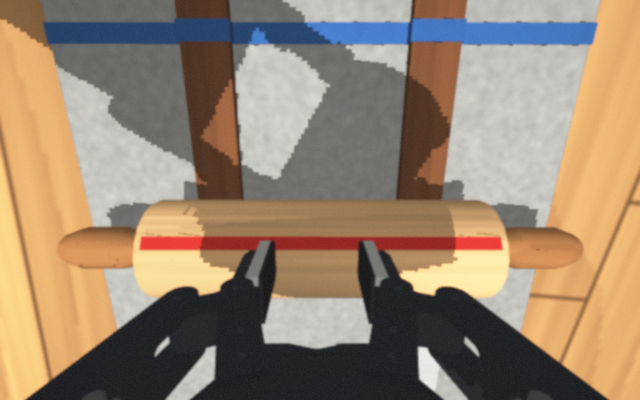

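The wrist view shows the stripe at row 243 and the blue line at row 32, still parallel, with the fingertips on top of the pin. I'll cache the camera model and measure again.

```bash
sed -i 's/    m=manip.camera_model(cam);K=/    m=C.get(cam) or C.setdefault(cam,manip.camera_model(cam));K=/; 2a C={}' h.py
cat > look.py <<'E'
from h import *
import sys
im,m,P=wpin(sys.argv[1])
best=min((pinline(m,g) for g in np.arange(-.18,0.03,.02)),key=lambda p:p[2]);print("wrist",best,np.round(rel(best[0]),4),"tcp",np.round(rel(manip.get_obs()["tcp_pos"]),4))
im=save("top","t"+sys.argv[1])
for d in manip.masks_of("top","pin")[:1]:
        R=np.argwhere(d["region"])[:,::-1];f=fit([ray("top",p,.06) for p in R]);print("top",f,np.round(rel(f[0]),4))
E
sed -i 's/M=manip.camera_model("wrist")/ray("wrist",(0,0),0);M=C["wrist"]/' h.py
python3 look.py w4
```

```text
t 7.0 tcp [ 0.5167 -0.101   0.0838] tooly [9.952e-01 9.820e-02 5.000e-04] toolz [ 6.e-04 -9.e-04 -1.e+00] F [-2.45  0.56  7.92] w 0.043
wrist (array([ 0.52115116, -0.1097494 ]), np.float64(0.09704550723653843), np.float64(0.004167430637587688), np.float64(0.22187979119035645)) [ 0.0032 -0.1267] tcp [-0.0003 -0.1175]
top (array([ 0.51789614, -0.11098949]), np.float64(0.10122365602037835), np.float64(0.3136350953412092)) [-0.0002 -0.1276]
```

{"api": "carry_out", "payload": {"commands": [[0,0,0,0,0,0.4,0.5],[0,0,0,0,0,0.3,0.5],[0,0,0,0.04,-0.4,0,0.5],[0,0,0,0.05,-0.5,0,0.5],[0,0,0,0,0,-0.3,0.5],[0,0,0,0,0,-0.2,0.5],[0,0,0,0,0,-0.1,0.5],[0,0,0,0,0,-0.1,0.5],[0,0,0,0,0,0,0.5],[0,0,0,0,0,0,0.5],[0,0,0,-0.01,0.1,0,0.5],[0,0,0,-0.03,0.3,0,0.5],[0,0,0,-0.03,0.3,0,0.5],[0,0,0,-0.03,0.3,0,0.5],[0,0,0,-0.03,0.3,0,0.5],[0,0,0,-0.03,0.3,0,0.5],[0,0,0,-0.02,0.15,0,0.5],[0,0,0,0,0.05,0,0.5],[0,0,0,0,0,0,0.5],[0,0,0,0,0,0,0.5]]}}

```text
t: 9.2
tcp_pos: [0.5141, -0.0826, 0.0837]
tool_rot: [-0.0, 0.671, 0.741, -0.001]
contact_force: [-7.5, -0.3, 11.5]
width: 0.0428
finger_force: 5.7
```

```bash
python3 look.py w5
```

```text
t 9.2 tcp [ 0.5141 -0.0826  0.0837] tooly [ 0.9951  0.0988 -0.0017] toolz [-1.7e-03 -5.0e-04 -1.0e+00] F [-7.53 -0.3  11.52] w 0.0428
wrist (array([ 0.51931305, -0.09183783]), np.float64(0.09592909833596716), np.float64(0.004298505670130089), np.float64(0.22118914474499896)) [ 0.0031 -0.1087] tcp [-0.0012 -0.099 ]
top (array([ 0.51808957, -0.09133303]), np.float64(0.0999848705169139), np.float64(0.31372266026750184)) [ 0.0019 -0.108 ]
```

{"api": "carry_out", "payload": {"commands": [[0,0,0,0,0,0.4,0.5],[0,0,0,0,0,0.3,0.5],[0,0,0,0.04,-0.4,0,0.5],[0,0,0,0.05,-0.5,0,0.5],[0,0,0,0,0,-0.3,0.5],[0,0,0,0,0,-0.2,0.5],[0,0,0,0,0,-0.1,0.5],[0,0,0,0,0,-0.08,0.5],[0,0,0,0,0,0,0.5],[0,0,0,0,0,0,0.5],[0,0,0,-0.01,0.1,0,0.5],[0,0,0,-0.03,0.3,0,0.5],[0,0,0,-0.03,0.3,0,0.5],[0,0,0,-0.03,0.3,0,0.5],[0,0,0,-0.03,0.3,0,0.5],[0,0,0,-0.03,0.3,0,0.5],[0,0,0,-0.02,0.15,0,0.5],[0,0,0,0,0.05,0,0.5],[0,0,0,0,0,0,0.5],[0,0,0,0,0,0,0.5]]}}

```text
t: 11.4
tcp_pos: [0.5123, -0.0645, 0.0838]
tool_rot: [-0.001, 0.671, 0.741, -0.001]
contact_force: [-6.0, 0.5, 9.2]
width: 0.0428
finger_force: 4.6
```

{"api": "carry_out", "payload": {"commands": [[0,0,0,0,0,0.4,0.5],[0,0,0,0,0,0.3,0.5],[0,0,0,0.04,-0.4,0,0.5],[0,0,0,0.05,-0.5,0,0.5],[0,0,0,0,0,-0.3,0.5],[0,0,0,0,0,-0.2,0.5],[0,0,0,0,0,-0.1,0.5],[0,0,0,0,0,-0.1,0.5],[0,0,0,0,0,0,0.5],[0,0,0,0,0,0,0.5],[0,0,0,-0.01,0.1,0,0.5],[0,0,0,-0.03,0.3,0,0.5],[0,0,0,-0.03,0.3,0,0.5],[0,0,0,-0.03,0.3,0,0.5],[0,0,0,-0.03,0.3,0,0.5],[0,0,0,-0.03,0.3,0,0.5],[0,0,0,-0.02,0.15,0,0.5],[0,0,0,0,0.05,0,0.5],[0,0,0,0,0,0,0.5],[0,0,0,0,0,0,0.5]]}}

```text
t: 13.4
tcp_pos: [0.5104, -0.0465, 0.0838]
tool_rot: [-0.001, 0.671, 0.741, -0.001]
contact_force: [-5.0, 1.1, 10.3]
width: 0.0424
finger_force: 4.6
```

```bash
python3 look.py w6
```

```text
t 13.4 tcp [ 0.5104 -0.0465  0.0838] tooly [ 0.9951  0.0987 -0.0017] toolz [-1.7e-03 -3.0e-04 -1.0e+00] F [-5.05  1.1  10.32] w 0.0424
wrist (array([ 0.51593281, -0.05525218]), np.float64(0.09694340113624028), np.float64(0.004158856508447588), np.float64(0.22183492131691795)) [ 0.0033 -0.0719] tcp [-0.0012 -0.0627]
top (array([ 0.51366912, -0.05703045]), np.float64(0.11177370100532069), np.float64(0.3163123733555666)) [ 0.0009 -0.0735]
```

{"api": "carry_out", "payload": {"commands": [[0,0,0,0,0,0.4,0.5],[0,0,0,0,0,0.3,0.5],[0,0,0,0.04,-0.4,0,0.5],[0,0,0,0.05,-0.5,0,0.5],[0,0,0,0,0,-0.3,0.5],[0,0,0,0,0,-0.2,0.5],[0,0,0,0,0,-0.1,0.5],[0,0,0,0,0,-0.1,0.5],[0,0,0,0,0,0,0.5],[0,0,0,0,0,0,0.5],[0,0,0,-0.01,0.1,0,0.5],[0,0,0,-0.03,0.3,0,0.5],[0,0,0,-0.03,0.3,0,0.5],[0,0,0,-0.03,0.3,0,0.5],[0,0,0,-0.03,0.3,0,0.5],[0,0,0,-0.03,0.3,0,0.5],[0,0,0,-0.02,0.15,0,0.5],[0,0,0,0,0.05,0,0.5],[0,0,0,0,0,0,0.5],[0,0,0,0,0,0,0.5]]}}

```text
t: 15.6
tcp_pos: [0.5087, -0.0284, 0.0838]
tool_rot: [-0.001, 0.671, 0.741, -0.001]
contact_force: [-4.4, -0.3, 9.7]
width: 0.0424
finger_force: 4.7
```

{"api": "carry_out", "payload": {"commands": [[0,0,0,0,0,0.4,0.5],[0,0,0,0,0,0.3,0.5],[0,0,0,0.04,-0.4,0,0.5],[0,0,0,0.05,-0.5,0,0.5],[0,0,0,0,0,-0.3,0.5],[0,0,0,0,0,-0.2,0.5],[0,0,0,0,0,-0.1,0.5],[0,0,0,0,0,-0.1,0.5],[0,0,0,0,0,0,0.5],[0,0,0,0,0,0,0.5],[0,0,0,-0.01,0.1,0,0.5],[0,0,0,-0.03,0.3,0,0.5],[0,0,0,-0.03,0.3,0,0.5],[0,0,0,-0.03,0.3,0,0.5],[0,0,0,-0.03,0.3,0,0.5],[0,0,0,-0.03,0.3,0,0.5],[0,0,0,-0.02,0.15,0,0.5],[0,0,0,0,0.05,0,0.5],[0,0,0,0,0,0,0.5],[0,0,0,0,0,0,0.5]]}}

```text
t: 17.6
tcp_pos: [0.5068, -0.0104, 0.0838]
tool_rot: [-0.001, 0.671, 0.741, -0.001]
contact_force: [-5.5, -0.3, 9.7]
width: 0.0428
finger_force: 4.8
```

{"api": "carry_out", "payload": {"commands": [[0,0,0,0,0,0.4,0.5],[0,0,0,0,0,0.3,0.5],[0,0,0,0.04,-0.4,0,0.5],[0,0,0,0.05,-0.5,0,0.5],[0,0,0,0,0,-0.3,0.5],[0,0,0,0,0,-0.2,0.5],[0,0,0,0,0,-0.1,0.5],[0,0,0,0,0,-0.1,0.5],[0,0,0,0,0,0,0.5],[0,0,0,0,0,0,0.5],[0,0,0,-0.01,0.1,0,0.5],[0,0,0,-0.03,0.3,0,0.5],[0,0,0,-0.03,0.3,0,0.5],[0,0,0,-0.03,0.3,0,0.5],[0,0,0,-0.03,0.3,0,0.5],[0,0,0,-0.03,0.3,0,0.5],[0,0,0,-0.02,0.15,0,0.5],[0,0,0,0,0.05,0,0.5],[0,0,0,0,0,0,0.5],[0,0,0,0,0,0,0.5]]}}

```text
t: 19.6
tcp_pos: [0.5051, 0.0076, 0.0838]
tool_rot: [-0.001, 0.671, 0.741, -0.001]
contact_force: [-5.5, 0.2, 9.3]
width: 0.043
finger_force: 4.8
```

```bash
python3 look.py w7
```

```text
t 19.6 tcp [0.5051 0.0076 0.0838] tooly [ 0.9951  0.0988 -0.0017] toolz [-1.7e-03 -3.0e-04 -1.0e+00] F [-5.53  0.18  9.32] w 0.043
wrist (array([0.5090071, 0.0405712]), np.float64(-0.8267695675314437), np.float64(0.034086966634944885), np.float64(0.16667859503833163)) [0.0058 0.0241] tcp [-0.0013 -0.0083]
top (array([5.11003769e-01, 3.78995188e-04]), np.float64(0.09758221176666688), np.float64(0.3106946839716196)) [ 0.0039 -0.0161]
```

View pics/w7.png

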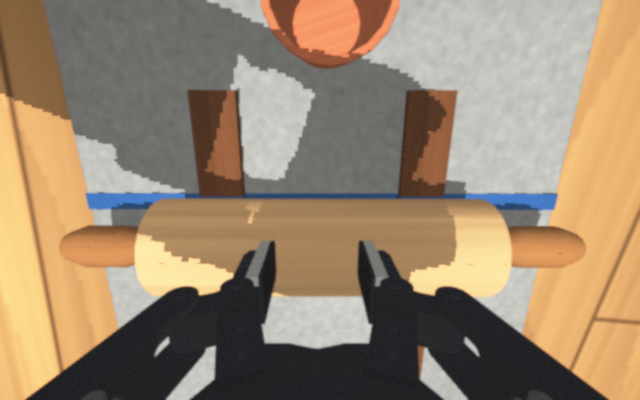

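The wrist view shows the barrel just short of the line, which crosses rows 195 to 205. The cup is clear, with its edge at row 65. One last stroke of about 17 mm of pin travel remains, then a straight lift.

{"api": "carry_out", "payload": {"commands": [[0,0,0,0,0,0.4,0.5],[0,0,0,0,0,0.3,0.5],[0,0,0,0.04,-0.4,0,0.5],[0,0,0,0.05,-0.5,0,0.5],[0,0,0,0,0,-0.3,0.5],[0,0,0,0,0,-0.2,0.5],[0,0,0,0,0,-0.1,0.5],[0,0,0,0,0,-0.1,0.5],[0,0,0,0,0,0,0.5],[0,0,0,0,0,0,0.5],[0,0,0,-0.01,0.1,0,0.5],[0,0,0,-0.03,0.3,0,0.5],[0,0,0,-0.03,0.3,0,0.5],[0,0,0,-0.03,0.3,0,0.5],[0,0,0,-0.03,0.3,0,0.5],[0,0,0,-0.02,0.2,0,0.5],[0,0,0,-0.02,0.15,0,0.5],[0,0,0,0,0.05,0,0.5],[0,0,0,0,0,0,0.5],[0,0,0,0,0,0,0.5]]}}

```text
t: 21.8
tcp_pos: [0.5034, 0.0236, 0.0839]
tool_rot: [-0.001, 0.671, 0.741, -0.001]
contact_force: [-5.6, -0.3, 10.0]
width: 0.0426
finger_force: 5.2
```

{"api": "carry_out", "payload": {"commands": [[0,0,0,0,0,0.2,0.5],[0,0,0,0,0,0.6,0.5],[0,0,0,0,0,0.9,0.5],[0,0,0,0,0,0.9,0.5],[0,0,0,0,0,0.9,0.5],[0,0,0,0,-0.9,0.5,0.5],[0,0,0,0,-0.9,0,0.5],[0,0,0,0,-0.9,0,0.5],[0,0,0,0,0,0,0.5],[0,0,0,0,0,0,0.5],[0,0,0,0,0,0,0.5]]}}

```text
t: 22.9
tcp_pos: [0.5039, -0.0298, 0.1632]
tool_rot: [-0.0, 0.671, 0.741, 0.0]
contact_force: [-0.4, -0.1, 0.4]
width: 0.0426
finger_force: 0.0
```

```bash
python3 look.py w8; cat > chk.py <<'E'
from h import *
# visible line ends and handles in the wrist view, line at its own heights
st();im=save("wrist","w9")
b=blue("wrist",im,(0,0,640,400)); print("blue px",len(b))
if len(b)>20: print([np.round(rel(ray("wrist",p,.018)),4) for p in (b[b[:,0].argmin()],b[b[:,0].argmax()])])
for d in manip.pinpoint("wrist","pin")[:1]: print("pp",d["p"],np.round(rel(ray("wrist",np.array(d["xy"])*[640,400],.056)),4))
E
python3 chk.py
```

```text
t 22.9 tcp [ 0.5039 -0.0298  0.1632] tooly [ 0.9951  0.0986 -0.    ] toolz [-1.e-04  4.e-04 -1.e+00] F [-0.36 -0.1   0.42] w 0.0426
wrist (array([0.50891016, 0.01655603]), np.float64(0.10011497035897841), np.float64(0.0005601903487064978), np.float64(0.21304853404491614)) [0.0033 0.0002] tcp [-0.0062 -0.0455]
top (array([0.54542907, 0.02029556]), np.float64(0.1467986000929098), np.float64(0.2355635526710303)) [0.0401 0.0004]
t 23.1 tcp [ 0.5039 -0.03    0.1631] tooly [ 9.951e-01  9.880e-02 -1.000e-04] toolz [-1.e-04  1.e-04 -1.e+00] F [ 0.09 -0.56  0.79] w 0.0426
blue px 0
pp 0.84 [ 0.0031 -0.0006]
```

View pics/w9.png

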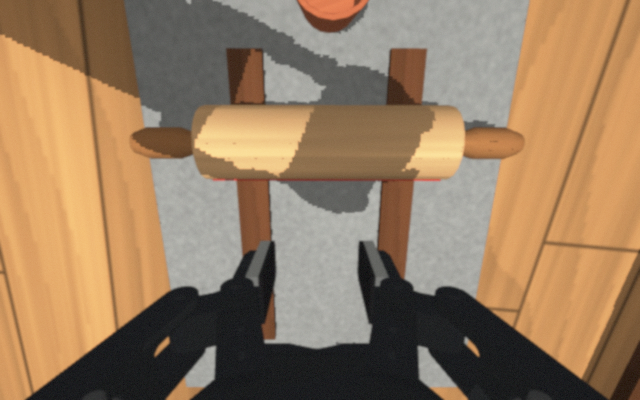

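The pin lies across both strips at row 143 and the line is hidden beneath it. The fit puts it 0.2 mm off the line and 3 mm endways, within 0.003 rad of parallel, and the gripper is clear.

```bash
python3 -c "
from cell import manip
print(manip.finish_job())"
```

```text
the job is handed in; nothing more can be done
None
```

The pin was rolled from its top onto the blue line and let go, and the job is handed in; my last camera fit put it about 0.2 mm off the line, 3 mm endways and nearly parallel (0.002 rad), but `finish_job` returned no verdict.

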